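Set the tote's dividers and pack the shelf kit

ROBOT

A 6-joint arm with a two-finger parallel gripper is mounted at the origin on the work surface. World frame = base frame: x ahead of the robot, y to its left, z up, the work surface at z = 0. Lengths are in m, angles in rad, forces in N, time in s.
With the tool pointing down it reaches from about 0.325 to 0.875 m from the base axis. Payload 4.4 kg.
Tool frame: the origin (TCP) lies at the very end of the fingers, on their centre line; the grasp point (between the pads) lies tcp_to_grasp behind it (tcp_to_grasp is the distance from the TCP to the grasp point, in m); z points along the fingers, y is the line along which they close (so a half turn about z gives the same grasp; the last joint's range is limited). The gripper opens to 85 mm and grips with 20 to 120 N. Pads are 22 mm wide; open, the fingers measure 114 mm over their backs; the gripper's body (76 mm by 85 mm) begins 54 mm behind the grasp point. The pads swing forward as they close: fully open they stand 13 mm farther back than shut.
Start: joints at [1.183, 0.207, 1.542, -0, 1.393, -0.15], TCP at [0.135, 0.559, 0.197] pointing down, gripper open.
Joint ranges: [-2.73, 2.73], [-0.86, 2.22], [0.23, 2.46], [-1.11, 4.25], [0.08, 2.63], [-2.82, 2.82]. Speed limits (rad/s): [2.79, 2.79, 3.14, 3.14, 3.14, 3.14].

INTERFACE

Orientations are given as a unit quaternion [x, y, z, w].
In Python, from plant import * gives the robot as it stands. Calls block until the motion is done:
- move_to(position, orientation): joint-space move of the TCP to a pose.
- move_straight(position, max_speed=0.15, rotation=None): straight line of the TCP; rotation=None keeps the orientation; max_speed is the mean speed in m/s.
- set_joints(angles): joint-space move.
- grip(opening): finger opening in m; the grip force is fixed at half the most; returns when the fingers have stopped.
- hold(seconds).
- ik(position, orientation): joint angles nearest the present ones, or None.
- snapshot(name): name is "scene" or "side" or "wrist"; returns the picture (480x640x3 uint8, red, green, blue); there is no depth.
- get_calibration(name): a dict with "K" (3x3 intrinsics, pixels), "extrinsics" (4x4, takes a point from world to camera coordinates). Camera axes: x right, y down, z forward; pixel columns grow to the right and rows downward; lengths in m; the calibration is good to about 2 mm. A picture is of the moment at which its call begins: read the wrist's pose just before it. get_calibration takes no time and is no camera call; for the wrist camera it gives the pose at the moment of the call.
A pose or a line that the arm cannot do raises PlanningError and nothing moves.
- close_job(): hands the job in; it is judged then, once.
Trained networks look in the newest picture that a camera, given by its name, has taken for a name from the list of things; names that differ only in an ending like _2 or _b are one class to them, and where a whole thing is asked for, a point or a joint stands for the part that bears it (a point fixed in the world has none). Each returns a list of dicts, best first, with "score" (0 to 1); they miss things now and then, are a little off and sometimes report something else, mostly with a low value. They report only what shows in the picture. A call takes as long as a camera call. They do not tell look-alikes from the thing itself.
- silhouettes(label, camera): "pixels" (480x640 bool, what is visible of it) and "extent" ([left, top, right, bottom] in pixels, round what is visible of it).
Readings, each from a call of its own:
- current_time(): time.
- current_joints(): joint angles.
- current_joint_vel(): joint speeds.
- current_tau(): joint torques, N m.
- current_tool_pos(): TCP position.
- current_ee_rot(): TCP orientation.
- current_wrist_force(): force on the tool from outside, world axes, zero at the start.
- current_torque(): the same for the moment, N m.
- current_grip_width(): finger opening in m.
- current_grip_force(): force on a finger pad.
Only numpy, scipy, OpenCV 4.12 (cv2) and the standard library are available. Lean on these libraries where they do the work, as an engineer would, in place of code of your own. Each camera call takes 0.05 s, during which the arm holds its last target. There are 200 camera calls.

TASK

Pack the shelf kit into the blue tote: slide its two grey dividers so that the rails, the tin of screws and the brackets each get a bay of their own, with the tin in the middle bay. The brackets belong at the end where a bracket already lies, so leave that one there; move the tin out of the other end to make that bay long enough for the rails. Put every rail and bracket on the bench away in its bay, down inside the tote with the rails lying flat, and do not disturb the other things on the bench.

Things in the scene. Friction and masses are not known exactly. Their poses are not given: they have to be found in the camera images.
- tote: the blue plastic tote, fixed to the bench, an open tray 212 (x) by 362 (y) outside, 46 high, walls and floor 6 thick, so 200 by 350 inside with the inner floor 6 above its origin. Origin at the centre of its underside, y along its length, z up. Turned a little on the bench. Two grey dividers across it make three bays in a row along y
- divider_a (a joint): slide of the grey divider on the -y side: a crosswise plate 10 thick (y) from rim to rim and down to 3 above the inner floor, that slides along the tote's rims. 0 when its middle is at y = -45 in the tote's frame, growing towards +y, in m; travel -95 to 95 mm. It takes about 3 N to slide, stays where it is left, pushes along what stands in its way and cannot pass the other divider
- divider_b (a joint): slide of the other divider, on the +y side, just the same: 0 when its middle is at y = +45 in the tote's frame, growing towards +y
- divider_a_tab (a point): top centre of divider_a's grip tab: an upright tab 70 wide (tote's x), 10 thick (tote's y), whose top is 66 above the tote's origin, 20 above the rim. Axes as the tote's
- divider_b_tab (a point): the same on divider_b
- rail1: shelf rail 1 of at most 3, on the bench beside the tote; a dark wooden shelf rail, a plain bar 160 long, 22 wide, 16 high, with a dark screw hole near each end of its upper face, about 0.05 kg. Origin at the centre of its underside, x along its length, z up. May be absent (None)
- rail2: shelf rail 2 of at most 3, on the bench beside the tote; a dark wooden shelf rail, a plain bar 160 long, 22 wide, 16 high, with a dark screw hole near each end of its upper face, about 0.05 kg. Origin at the centre of its underside, x along its length, z up. May be absent (None)
- rail3: shelf rail 3 of at most 3, on the bench beside the tote; a dark wooden shelf rail, a plain bar 160 long, 22 wide, 16 high, with a dark screw hole near each end of its upper face, about 0.05 kg. Origin at the centre of its underside, x along its length, z up. May be absent (None)
- bracket0: the bracket already in the tote at the start, standing on its foot in one of the two end bays; a steel angle bracket, 22 wide (y), about 0.06 kg: a flat foot 32 long (x from -16 to 16) and 5 thick, and an upright leg 5 thick at the -x end of the foot (x from -16 to -11), 40 high in all. Body origin at the centre of the foot's underside, z up along the leg; it is stiff and can be held by the leg's two edges, 22 apart
- bracket0_mid (a point): point inside bracket0's angle, at x -6, z 16 in its frame, near its centre of mass
- bracket1: bracket 1 of at most 3 on the bench beside the tote, standing on its foot: a steel angle bracket, 22 wide (y), about 0.06 kg: a flat foot 32 long (x from -16 to 16) and 5 thick, and an upright leg 5 thick at the -x end of the foot (x from -16 to -11), 40 high in all. Body origin at the centre of the foot's underside, z up along the leg; it is stiff and can be held by the leg's two edges, 22 apart. May be absent (None)
- bracket1_mid (a point): point at x -6, z 16 in bracket1's frame, near its centre of mass
- bracket2: bracket 2 of at most 3 on the bench beside the tote, standing on its foot: a steel angle bracket, 22 wide (y), about 0.06 kg: a flat foot 32 long (x from -16 to 16) and 5 thick, and an upright leg 5 thick at the -x end of the foot (x from -16 to -11), 40 high in all. Body origin at the centre of the foot's underside, z up along the leg; it is stiff and can be held by the leg's two edges, 22 apart. May be absent (None)
- bracket2_mid (a point): point at x -6, z 16 in bracket2's frame, near its centre of mass
- bracket3: bracket 3 of at most 3 on the bench beside the tote, standing on its foot: a steel angle bracket, 22 wide (y), about 0.06 kg: a flat foot 32 long (x from -16 to 16) and 5 thick, and an upright leg 5 thick at the -x end of the foot (x from -16 to -11), 40 high in all. Body origin at the centre of the foot's underside, z up along the leg; it is stiff and can be held by the leg's two edges, 22 apart. May be absent (None)
- bracket3_mid (a point): point at x -6, z 16 in bracket3's frame, near its centre of mass
- tin: the closed round tin of screws, 52 across, 30 high, about 0.15 kg, bright with a dark lid; at the start it stands in the end bay of the tote that has no bracket. Origin at the centre of its underside, z up
- hammer: a claw hammer lying on the bench beyond the tote; not part of the job
- nail_jar: a glass jar of nails, 64 across, 75 high, standing on the bench; not part of the job
Things that resemble listed ones, but are neither listed nor needed, are in the scene too. Leave any red look-alike of the bracket3 alone. There is more than one size of the tin; the one meant has the size given above.

How it is judged:
On the way:
1. the dividers stand so that the end bay away from bracket0 is at least 162 mm long and the middle bay at least 54 mm, with room left at the bracket's end (((y of bracket0_mid in the frame of tote above 0.05 m and y of divider_a_tab in the frame of tote above -0.008 m and y of divider_b_tab in the frame of divider_a_tab above 0.064 m and y of divider_b_tab in the frame of tote below 0.14 m) or (y of bracket0_mid in the frame of tote below -0.05 m and y of divider_b_tab in the frame of tote below 0.008 m and y of divider_a_tab in the frame of divider_b_tab below -0.064 m and y of divider_a_tab in the frame of tote above -0.14 m))), for 0.2 s.
At the end, for the whole second after the job is handed in: At rest in the tote: bracket0 (moved < 100 mm) and every bracket beyond that end's divider, mid points below 50 mm; the tin between the dividers, origin below 42 mm; every rail between the other end wall and its divider, level within 0.1 rad, origin below 36 mm (x of rail1 in the frame of tote between -0.098 and 0.098 m and x of rail2 in the frame of tote between -0.098 and 0.098 m and x of rail3 in the frame of tote between -0.098 and 0.098 m and x of tin in the frame of tote between -0.098 and 0.098 m and x of bracket0_mid in the frame of tote between -0.098 and 0.098 m and x of bracket1_mid in the frame of tote between -0.098 and 0.098 m and x of bracket2_mid in the frame of tote between -0.098 and 0.098 m and x of bracket3_mid in the frame of tote between -0.098 and 0.098 m and height (world z) of each of rail1, rail2, rail3 below 0.036 m and angle between rail1's own x axis and vertical between 1.47 and 1.67 rad and angle between rail2's own x axis and vertical between 1.47 and 1.67 rad and angle between rail3's own x axis and vertical between 1.47 and 1.67 rad and height (world z) of each of bracket0_mid, bracket1_mid, bracket2_mid, bracket3_mid below 0.05 m and height (world z) of tin below 0.042 m and linear speed of each of rail1, rail2, rail3, bracket1, bracket2, bracket3, bracket0, tin below 0.02 m/s and distance of bracket0 from where it was at the start of the episode below 0.1 m and ((y of each of bracket0_mid, bracket1_mid, bracket2_mid, bracket3_mid in the frame of divider_b_tab above 0.01 m and y of each of bracket0_mid, bracket1_mid, bracket2_mid, bracket3_mid in the frame of tote below 0.172 m and y of tin in the frame of divider_a_tab above 0.01 m and y of tin in the frame of divider_b_tab below -0.01 m and y of each of rail1, rail2, rail3 in the frame of divider_a_tab below -0.075 m and y of each of rail1, rail2, rail3 in the frame of tote above -0.105 m) or (y of each of bracket0_mid, bracket1_mid, bracket2_mid, bracket3_mid in the frame of divider_a_tab below -0.01 m and y of each of bracket0_mid, bracket1_mid, bracket2_mid, bracket3_mid in the frame of tote above -0.172 m and y of tin in the frame of divider_b_tab below -0.01 m and y of tin in the frame of divider_a_tab above 0.01 m and y of each of rail1, rail2, rail3 in the frame of divider_b_tab above 0.075 m and y of each of rail1, rail2, rail3 in the frame of tote below 0.105 m))); the robot touches nothing.
It fails at once if the hammer is shifted more than 30 mm (distance of hammer from where it was at the start of the episode above 0.03 m).
It fails at once if the jar of nails is shifted more than 30 mm (distance of nail_jar from where it was at the start of the episode above 0.03 m).
Of rail1, rail2, rail3 only 2 to 3 are there at a start; the rules pass over those that are not, and their reading is None.
Of bracket1, bracket2, bracket3 only 2 to 3 are there at a start; the rules pass over those that are not, and their reading is None.
At some moment in a run one of rail1, rail2, rail3, bracket1, bracket2, bracket3 may be knocked a few centimetres aside while the robot is not near it.
Once in a run the grip may slacken for a moment while it holds something.
It also fails if it takes over 210 s, if anything falls off the work surface, if the arm or the gripper's body presses on something with over 40 N, if the wrist force passes 120 N, or if a joint passes its speed limit or range.

## Working session

There is one attempt and no reset: what is moved stays moved. The work goes in short steps, each a Python script; the robot and the scene stay as the last script left them, time stands still between calls to the robot, and variables do not carry over. Pictures are saved under pics/ and viewed, at most 14 in all, crops included, and the job is handed in when it is done.

```bash
mkdir -p pics; ls
python3 - <<'E'
from plant import *
import cv2,numpy as np
for n in ["scene","side"]:
    im=snapshot(n); cv2.imwrite(f"pics/{n}0.png",im[:,:,::-1]); c=get_calibration(n); print(n,np.round(c["K"],1).tolist(),np.round(c["extrinsics"],4).tolist())
    for l in ["tote","divider_a","rail1","bracket1","tin","hammer","nail_jar"]:
        print(l,[(round(d["score"],2),list(map(int,d["extent"]))) for d in silhouettes(l,n)])
print(current_time(),current_tool_pos(),current_ee_rot(),current_grip_width(),globals().get('tcp_to_grasp'))
E
```

```text
pics
scene [[610.8, 0.0, 317.2], [0.0, 610.8, 232.4], [0.0, 0.0, 1.0]] [[-0.0847, 0.9964, 0.0054, 0.0581], [0.6809, 0.0618, -0.7298, -0.342], [-0.7275, -0.0581, -0.6836, 1.8381], [0.0, 0.0, 0.0, 1.0]]
tote [(0.91, [240, 204, 412, 284])]
divider_a [(0.91, [293, 201, 306, 275])]
rail1 [(0.9, [479, 209, 502, 259]), (0.68, [445, 207, 460, 259])]
bracket1 [(0.71, [266, 226, 275, 247]), (0.65, [187, 238, 204, 259]), (0.56, [160, 229, 175, 249]), (0.54, [444, 257, 464, 273]), (0.16, [239, 203, 411, 283])]
tin [(0.57, [371, 222, 396, 246]), (0.39, [445, 207, 458, 258])]
hammer [(0.78, [299, 307, 429, 353])]
nail_jar [(0.68, [165, 262, 201, 310]), (0.64, [241, 202, 415, 283])]
side [[611.2, 0.0, 323.0], [0.0, 611.2, 233.5], [0.0, 0.0, 1.0]] [[0.9919, -0.127, 0.003, -0.5763], [-0.0822, -0.66, -0.7468, 0.1139], [0.0968, 0.7405, -0.6651, 1.1631], [0.0, 0.0, 0.0, 1.0]]
tote [(0.66, [240, 188, 393, 343])]
divider_a [(0.83, [247, 216, 361, 251]), (0.64, [254, 254, 373, 293]), (0.52, [275, 202, 296, 233])]
rail1 [(0.79, [230, 144, 293, 161]), (0.73, [230, 171, 297, 183]), (0.72, [353, 366, 371, 398]), (0.62, [258, 253, 372, 292]), (0.27, [242, 188, 393, 343])]
bracket1 [(0.88, [272, 384, 291, 409]), (0.83, [352, 368, 369, 402]), (0.69, [312, 160, 326, 185]), (0.55, [326, 416, 349, 445]), (0.53, [303, 294, 324, 317])]
tin [(0.68, [214, 211, 228, 230]), (0.55, [274, 203, 299, 230])]
hammer [(0.9, [377, 178, 446, 267]), (0.48, [306, 296, 324, 318])]
nail_jar [(0.74, [247, 216, 361, 252]), (0.67, [416, 333, 461, 389]), (0.31, [304, 294, 324, 320])]
0.8 [0.1348901  0.55897183 0.19711701] [ 1.18111239e-01  9.93000370e-01  2.86695005e-05 -6.36512870e-06] 0.08549510657537075 0.0187
```

Run:
```python
import cv2
a=cv2.imread("pics/scene0.png")[190:370,140:520]; b=cv2.imread("pics/side0.png")[130:460,190:480]
cv2.imwrite("pics/sc_crop.png",cv2.resize(a,None,fx=2.1,fy=2.1,interpolation=cv2.INTER_CUBIC)); cv2.imwrite("pics/sd_crop.png",cv2.resize(b,None,fx=1.8,fy=1.8,interpolation=cv2.INTER_CUBIC))
```

```text
(no output)
```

View pics/sc_crop.png

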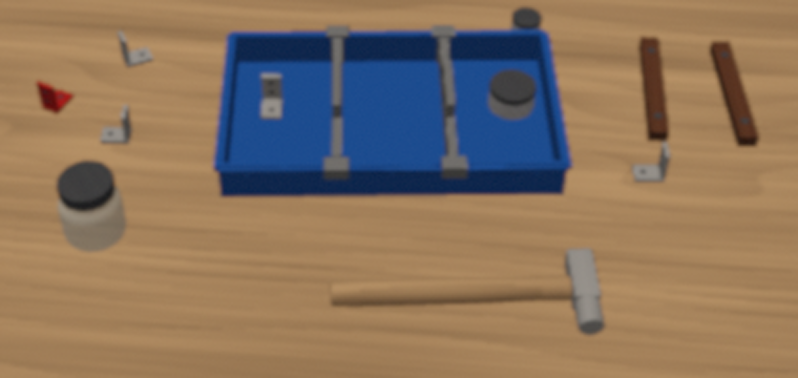

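View pics/sd_crop.png

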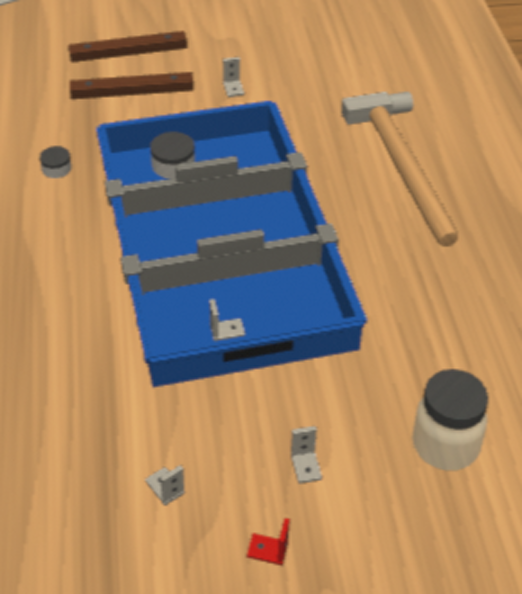

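The scene shows two rails (scene px 452,233 and 490,234), three grey bench brackets (454,265; 196,248; 167,239), bracket0 in the tote's -y end (270,236), and the tin in the +y end (383,234). The look-alikes are a red bracket (~165,236, x≈55 in the crop) and a small tin outside the tote (391,199).

```bash
cat > h.py <<'E'
from plant import *
import numpy as np, cv2
from scipy.optimize import minimize
from scipy.spatial.transform import Rotation as Rot
def box(x0,x1,y0,y1,z0,z1): return np.array([[x,y,z] for x in(x0,x1) for y in(y0,y1) for z in(z0,z1)],float)/1000
a=np.linspace(0,2*np.pi,24,endpoint=False)
G={"tote":[box(-106,106,-181,181,0,46)],"rail1":[box(-80,80,-11,11,0,16)],
 "bracket1":[box(-16,16,-11,11,0,5),box(-16,-11,-11,11,0,40)],
 "tin":[np.array([[.026*np.cos(t),.026*np.sin(t),z] for t in a for z in(0,.03)])],
 "divider_a":[box(-35,35,-5,5,40,66),box(-100,100,-5,5,9,46)]}
def cal(n): c=get_calibration(n); return np.array(c["K"]),np.array(c["extrinsics"])
def proj(P,c):
    q=(c[1][:3,:3]@P.T).T+c[1][:3,3]; q=(c[0]@q.T).T; return q[:,:2]/q[:,2:]
def unproj(uv,c,z):
    d=c[1][:3,:3].T@np.linalg.solve(c[0],[uv[0],uv[1],1]); o=-c[1][:3,:3].T@c[1][:3,3]; return (o+d*(z-o[2])/d[2])[:2]
def render(l,p,c,z,S=4):
    m=np.zeros((480*S//2,640*S//2),np.uint8)
    R=Rot.from_euler('z',p[2]).as_matrix()
    for B in G[l]:
        uv=proj(B@R.T+[p[0],p[1],z],c); h=cv2.convexHull(uv.astype(np.float32))
        cv2.fillConvexPoly(m,np.round((h+.5)*S/2*16-8).astype(np.int32),1,shift=4)
    return m>0
def fit(l,obs,p0,z=0.0,yaws=8):
    """obs: list of (mask, cal). returns p,iou"""
    up=[(cv2.resize(m.astype(np.uint8),None,fx=2,fy=2,interpolation=cv2.INTER_NEAREST)>0,c) for m,c in obs]
    def cost(p):
        s=0
        for m,c in up:
            r=render(l,p,c,z); s+=1-(r&m).sum()/max(1,(r|m).sum())
        return s/len(up)
    y0=[p0[2]] if yaws==0 else p0[2]+np.arange(yaws)*2*np.pi/yaws
    c1=sorted([minimize(cost,[p0[0],p0[1],y],method="Nelder-Mead",options=dict(maxfev=60,initial_simplex=np.array([p0[0],p0[1],y])+np.array([[0,0,0],[.008,0,0],[0,.008,0],[0,0,.25]]))) for y in y0] ,key=lambda r:r.fun)[:2]
    r=min([minimize(cost,r.x,method="Nelder-Mead",options=dict(maxfev=120,initial_simplex=r.x+np.array([[0,0,0],[.003,0,0],[0,.003,0],[0,0,.1]]))) for r in c1],key=lambda r:r.fun)
    return r.x,1-r.fun
def quat(th):
    s,c=np.sin(th),np.cos(th)
    return Rot.from_matrix(np.array([[-s,c,0],[c,s,0],[0,0,-1]])).as_quat()
def down(x,y,z,th):
    """quat with finger-closing line along th (mod pi), j6 nearest 0"""
    best=None
    for t in (th,th+np.pi):
        j=ik([x,y,z],quat(t))
        if j is not None and (best is None or abs(j[5])<best[0]): best=(abs(j[5]),quat(t))
    return best[1]
def go(x,y,z,th): 
    q=down(x,y,z,th); move_to([x,y,z],q); return q
def see(n,labels,save=None):
    im=snapshot(n); c=cal(n)
    if save: cv2.imwrite(f"pics/{save}.png",im[:,:,::-1])
    return c,{l:silhouettes(l,n) for l in labels}
E
python3 - <<'E'
from h import *
R=Rot.from_quat(current_ee_rot()); t=current_tool_pos(); c=cal("wrist"); o=-c[1][:3,:3].T@c[1][:3,3]
print("cam in tool",R.inv().apply(o-t),"axes",np.round(R.inv().as_matrix()@c[1][:3,:3].T,3).tolist(),c[0][0])
cs,s=see("scene",["tote","rail1","bracket1","tin","divider_a"]); cd,d=see("side",["tote","rail1","bracket1","tin","divider_a"])
hull=lambda m: cv2.fillConvexPoly(np.zeros((480,640),np.uint8),cv2.convexHull(np.argwhere(m)[:,::-1].astype(np.int32)),1)>0
p,i=fit("tote",[(hull(s["tote"][0]["pixels"]),cs),(hull(d["tote"][0]["pixels"]),cd)],[*unproj((326,244),cs,.03),0],yaws=0); print("tote",p,i); np.save("tote.npy",p)
def cen(e): e=e["extent"]; return ((e[0]+e[2])/2,(e[1]+e[3])/2)
for l,z in (("rail1",0),("bracket1",0),("tin",.006)):
    for k in s[l]:
        if k["score"]<.3: continue
        w=unproj(cen(k),cs,z+.012); ob=[(k["pixels"],cs)]
        for m in d[l]:
            if np.hypot(*(unproj(cen(m),cd,z+.012)-w))<.025: ob.append((m["pixels"],cd)); break
        p,i=fit(l,ob,[*w,0],z); print(l,cen(k),w.round(3),len(ob),p.round(4),round(i,2))
E
```

```text
cam in tool [ 0.07788985  0.00093639 -0.17691045] axes [[-0.001, -0.951, -0.308], [1.0, -0.001, 0.0], [-0.001, -0.308, 0.951]] [430.01653701   0.         316.85776602]Traceback (most recent call last):
  File "<stdin>", line 6, in <module>
IndexError: list index out of range
```

```bash
cat >> h.py <<'E'
hull=lambda m: cv2.fillConvexPoly(np.zeros((480,640),np.uint8),cv2.convexHull(np.argwhere(m)[:,::-1].astype(np.int32)),1)>0
def cen(e): e=e["extent"]; return ((e[0]+e[2])/2,(e[1]+e[3])/2)
def blue(im):
    h=cv2.cvtColor(im,cv2.COLOR_RGB2HSV); m=((h[...,0]>95)&(h[...,0]<130)&(h[...,1]>130)&(h[...,2]>40)).astype(np.uint8)
    n,lab,st,_=cv2.connectedComponentsWithStats(m); keep=[i for i in range(1,n) if st[i,4]>40]; return hull(np.isin(lab,keep))
E
python3 - <<'E'
from h import *
L=["rail1","bracket1","tin","divider_a"]
D={};I={};C={}
for n in("scene","side"):
    I[n]=snapshot(n);C[n]=cal(n);D[n]={l:silhouettes(l,n) for l in L}
cs,cd=C["scene"],C["side"];s,d=D["scene"],D["side"]
p0=[*unproj((326,244),cs,.03),-.06]
p,i=fit("tote",[(blue(I[n]),C[n]) for n in C],p0,yaws=0); print("tote",p,i); np.save("tote.npy",p)
for n in C: print(n,fit("tote",[(blue(I[n]),C[n])],p0,yaws=0))
for l,z in (("rail1",0),("bracket1",0),("tin",.006)):
    for k in s[l]:
        if k["score"]<.3: continue
        w=unproj(cen(k),cs,z+.012); ob=[(k["pixels"],cs)]
        for m in d[l]:
            if np.hypot(*(unproj(cen(m),cd,z+.012)-w))<.025: ob.append((m["pixels"],cd)); break
        q,i=fit(l,ob,[*w,0],z); print(l,cen(k),w.round(3),len(ob),q.round(4),round(i,2))
E
```

```text
tote [0.55752563 0.00905544 0.10753714] 0.9732144574525035
scene (array([0.554424 , 0.0081184, 0.0926823]), np.float64(0.9796915013995593))
side (array([0.55886203, 0.0092838 , 0.10534055]), np.float64(0.9808345427071021))
rail1 (489.8, 236.3) [0.493 0.394] 2 [0.4775 0.3949 0.0824] 0.91
rail1 (452.1, 232.14999999999998) [0.486 0.306] 2 [ 0.4781  0.3051 -0.0068] 0.87
bracket1 (194.8, 247.5) [ 0.593 -0.293] 1 [ 0.605  -0.2903  4.8291] 0.88
bracket1 (167.15, 238.1) [ 0.568 -0.365] 2 [ 0.5579 -0.3676  2.9326] 0.78
bracket1 (450.75, 267.65) [0.605 0.294] 2 [0.6091 0.2903 4.7481] 0.85
bracket1 (271.5, 238.0) [ 0.545 -0.12 ] 2 [ 0.5517 -0.1241  0.1221] 0.8
bracket1 (206.1, 213.7) [ 0.474 -0.292] 2 [ 0.4744 -0.2958  1.9992] 0.8
tin (391.54999999999995, 201.0) [0.391 0.162] 2 [0.3759 0.1597 0.3043] 0.38
```

Run:
```python
from h import *
T=np.load("tote.npy")
go(T[0],T[1],.30,np.pi/2+T[2])
im=snapshot("wrist"); c=cal("wrist"); cv2.imwrite("pics/w1.png",im[:,:,::-1])
p,i=fit("tote",[(blue(im),c)],T,yaws=0); print("tote wrist",p,i)
for l,z in(("tin",.006),("bracket1",.006)):
    for k in silhouettes(l,"wrist"):
        w=unproj(cen(k),c,z+.012)
        if k["score"]>.3: q,i=fit(l,[(k["pixels"],c)],[*w,T[2]],z); print(l,cen(k),round(k["score"],2),q.round(4),round(i,2))
for k in silhouettes("divider_a","wrist"): print(k["score"],k["extent"])
print(current_time())
```

```text
tote wrist [0.56324033 0.00967088 0.09897069] 0.9558238069089456
tin (189.25, 200.2) 0.72 [0.5197 0.1439 0.1467] 0.94
tin (177.7, 306.2) 0.57 [0.3794 0.1532 0.4644] 0.36
bracket1 (595.0, 164.1) 0.93 [ 0.606  -0.2858  4.7684] 0.94
bracket1 (575.45, 272.15) 0.87 [ 0.4776 -0.29    2.111 ] 0.92
bracket1 (441.15, 198.2) 0.8 [ 0.5534 -0.124   0.0622] 0.94
bracket1 (45.1, 95.80000000000001) 0.58 [0.6114 0.2879 4.7849] 0.94
0.95 [235.2, 54.6, 270.9, 283.9]
0.82 [358.5, 61.7, 396.5, 285.6]
4.5833
```

View pics/w1.png

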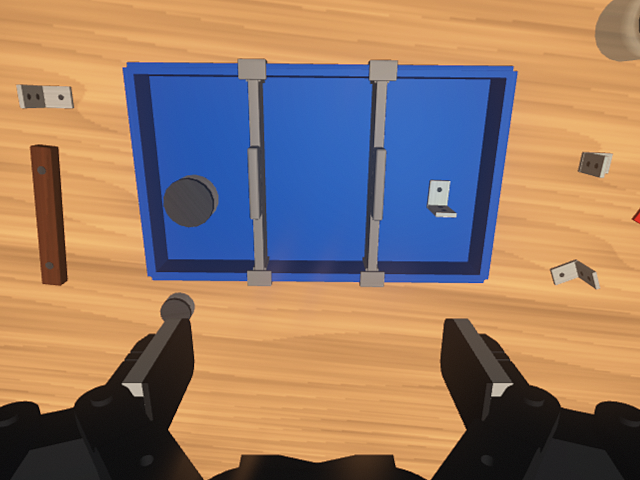

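The picture shows the tote with rim corners at about (124,64), (517,68), (490,281) and (146,279). The tin is at (190,201), the tabs at (253,184) and (379,184), and bracket0 at (441,197), so the target choices are confirmed. The red bracket is at the far right edge.

Run:
```python
from h import *
c=cal("wrist"); im=cv2.imread("pics/w1.png")[:,:,::-1].copy()
m=blue(im); q=cv2.minAreaRect
# 4-corner quad of blue hull
h=cv2.convexHull(np.argwhere(m)[:,::-1].astype(np.int32)); 
for e in (4,6,8): print(cv2.approxPolyDP(h,e,True).reshape(-1,2).tolist())
W=np.array([unproj(u,c,.046) for u in [(124,64),(517,68),(490,282),(146,280)]]); print(W.round(4).tolist())
ctr=W.mean(0); e=(W[0]-W[1]+W[3]-W[2]); print(ctr,np.arctan2(-e[0],e[1]),np.linalg.norm(W[0]-W[1]),np.linalg.norm(W[3]-W[2]),np.linalg.norm(W[0]-W[3]))
T=[*ctr,np.arctan2(-e[0],e[1])]
R=np.array([[np.cos(T[2]),-np.sin(T[2])],[np.sin(T[2]),np.cos(T[2])]])
for u in [(250,184),(258,184),(371,184),(384,184)]: print(u,(R.T@(unproj(u,c,.066)-ctr)).round(4))
for u in [(124,64),(517,68),(490,282),(146,280)]:pass
cv2.imwrite("pics/w1c.png",cv2.resize(np.hstack([im[140:230,235:275],im[140:230,360:400]]),None,fx=6,fy=6,interpolation=cv2.INTER_CUBIC)[:,:,::-1])
```

```text
[[515, 70], [489, 270], [482, 282], [182, 280], [148, 275], [123, 76], [127, 63], [462, 65]]
[[515, 70], [482, 282], [148, 275], [127, 63]]
[[515, 70], [482, 282], [148, 275], [127, 63]]
[[0.6494, 0.2011], [0.6853, -0.1634], [0.4699, -0.1883], [0.432, 0.1838]]
[0.5591425 0.0082943] 0.09988896113967051 0.3662485054703725 0.37399023787591107 0.21810909106010493
(250, 184) [0.001  0.0669]
(258, 184) [0.001  0.0592]
(371, 184) [ 0.0019 -0.0497]
(384, 184) [ 0.002  -0.0623]
```

View pics/w1c.png

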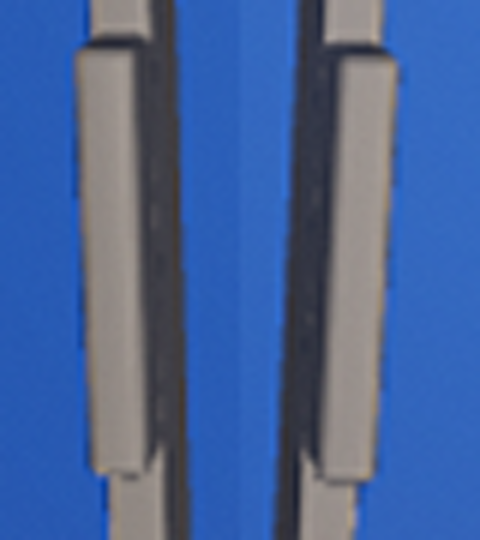

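```bash
cat >> h.py <<'E'
T=np.array([.559,.0085,.10]); RT=np.array([[np.cos(T[2]),-np.sin(T[2])],[np.sin(T[2]),np.cos(T[2])]])
def w(x,y): return RT@[x,y]+T[:2]      # tote -> world
def t(p): return RT.T@(np.array(p)[:2]-T[:2])
def ms(x,y,z,v=.15): move_straight([x,y,z],max_speed=v)
def slide(y0,y1):
    th=np.pi/2+T[2]; a=w(0,y0); b=w(0,y1)
    go(*a,.14,th); grip(.04); ms(*a,.046); grip(0.0); print("tab w",current_grip_width())
    ms(*b,.046,.08); print("F",current_wrist_force(),"at",t(current_tool_pos())); grip(.04); ms(*b,.14);
E
python3 - <<'E'
from h import *
slide(-.058,-.084)
p=np.array([.5197,.1439]); th=T[2]
go(*p,.14,th); grip(.085); ms(*p,.013,.12); grip(.03); print("tin",current_grip_width(),current_grip_force())
ms(*p,.13); q=w(0,-.047); move_straight([*q,.13],max_speed=.2); print(current_grip_width())
ms(*q,.014,.12); grip(.07); ms(*q,.14)
slide(.063,-.010)
q=go(T[0],T[1],.30,np.pi/2+T[2]); im=snapshot("wrist"); cv2.imwrite("pics/w2.png",im[:,:,::-1]); print(current_time())
E
```

```text
tab w -2.935615267592648e-05
F [ 0.29970025  0.54419499 -0.47328728] at [-8.15043458e-05 -8.47104094e-02]
tin 0.03000383824246822 0.0
0.029747634945821496
tab w -0.00020721963139292606
F [-0.27165013  0.10966664  0.05249307] at [-0.00011157 -0.00962322]
22.9833
```

View pics/w2.png

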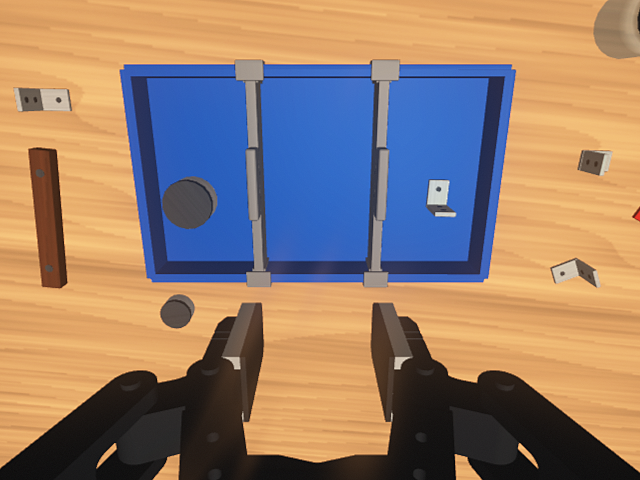

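Run:
```python
from h import *
a=w(0,-.058); print(a)
go(*a,.14,np.pi/2+T[2]); print(current_tool_pos(), current_ee_rot()); grip(.04)
ms(*a,.1); print(current_tool_pos()); ms(*a,.046); print(current_tool_pos(),current_wrist_force(),current_joints())
for n in("scene","side"): cv2.imwrite(f"pics/{n}3.png",snapshot(n)[:,:,::-1])
a=cv2.imread("pics/scene3.png")[100:300,220:440]; b=cv2.imread("pics/side3.png")[100:360,190:420]
a=cv2.resize(a,(396,360));b=cv2.resize(b,(318,360)); cv2.imwrite("pics/c3.png",np.hstack([a,b]))
```

```text
[ 0.56479034 -0.04921024]
[ 0.56506072 -0.0490999   0.14001555] [ 9.98755994e-01  4.98640421e-02 -3.63074499e-05 -2.02689464e-04]
[ 0.56464672 -0.04897208  0.10003546]
[ 0.56553631 -0.04937321  0.046818  ] [0.39910094 0.14165577 0.81054265] [-2.39522946e-01  3.57508320e-01  1.68765175e+00  1.19694798e-05
  1.09521229e+00  1.23123938e+00]
```

View pics/c3.png

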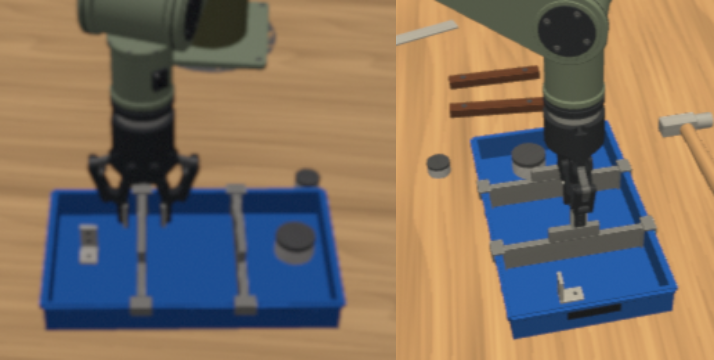

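Run:
```python
from h import *
P=np.array([current_tool_pos()])
for n in("scene","side"):
    c=cal(n); print(n,"proj TCP",proj(P,c),"tote ctr",proj(np.array([[*T[:2],.046],[*w(0,-.058),.066]]),c).round(1).tolist())
    im=cv2.imread(f"pics/{n}3.png"); u=proj(P,c)[0].astype(int); cv2.circle(im,tuple(u.tolist()),1,(0,0,255),-1); x,y=u
    cv2.imwrite(f"pics/{n}3c.png",cv2.resize(im[y-60:y+40,x-60:x+60],(400,333),interpolation=cv2.INTER_CUBIC))
cv2.imwrite("pics/c4.png",np.hstack([cv2.imread("pics/scene3c.png"),cv2.imread("pics/side3c.png")]))
```

```text
scene proj TCP [[300.09788428 234.95792523]] tote ctr [[325.7, 234.9], [300.2, 228.6]]
side proj TCP [[318.75891808 267.71361966]] tote ctr [[311.3, 247.9], [317.8, 260.7]]
```

View pics/c4.png

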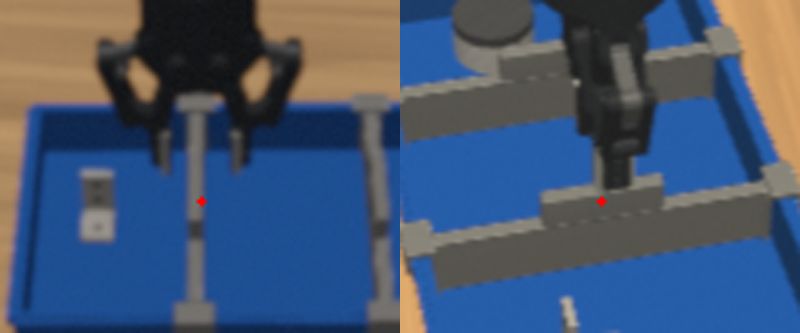

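The fingertips appear about 30 mm above the reported TCP in both views. I'll measure the real tip height by touching the tote floor (z = 6 mm) lightly in the middle bay.

Run:
```python
from h import *
ms(*current_tool_pos()[:2],.14)
p=w(0,0); go(*p,.10,T[2])
for op,zs in((0.0,.04),(.022,.03),(.052,.03)):
    grip(op); ms(*p,zs); f0=current_wrist_force()[2]; z=zs
    while z>-.045:
        z-=.002; ms(*p,z,.03); f=current_wrist_force()[2]
        if abs(f-f0)>3: break
    print(op,"cmd",z,"act",current_tool_pos()[2],"F",f-f0); ms(*p,.06)
print(current_time())
```

```text
0.0 cmd -0.030000000000000034 act -0.028166317343383665 F 12.668283802247556
0.022 cmd -0.030000000000000027 act -0.028103760812225563 F 13.354405998729053
0.052 cmd -0.03400000000000003 act -0.0315877117891871 F 14.86296165068482
56.0167
```

The real tips sit about 34 mm above the reported TCP, about 37 mm when open 52 mm. I'll correct the heights for this and repeat, with width checks.

```bash
cat >> h.py <<'E'
DZ=-.034
def slide(y0,y1):
    th=np.pi/2+T[2]; a=w(0,y0); b=w(0,y1)
    go(*a,.09,th); grip(.04); ms(*a,.048+DZ); grip(0.0); g=current_grip_width(); print("tab w",g); assert g>.005
    ms(*b,.048+DZ,.08); print("F",current_wrist_force(),"at",t(current_tool_pos())); grip(.04); ms(*b,.09)
E
python3 - <<'E'
from h import *
slide(-.058,-.084)
p=np.array([.5197,.1439])
go(*p,.07,T[2]); grip(.085); ms(*p,-.028,.12); grip(.03); g=current_grip_width(); print("tin",g,current_grip_force()); assert g>.045
ms(*p,.06); q=w(0,-.047); ms(*q,.06,.25); print(current_grip_width())
ms(*q,-.027,.12); grip(.07); ms(*q,.08)
slide(.063,-.010)
go(T[0],T[1],.30,np.pi/2+T[2]); im=snapshot("wrist"); cv2.imwrite("pics/w5.png",im[:,:,::-1]); print(current_time())
c=cal("wrist")
for l,z in(("rail1",0),("bracket1",0)):
    for k in silhouettes(l,"wrist"):
        u=unproj(cen(k),c,z+.012)
        if k["score"]>.3: q,i=fit(l,[(k["pixels"],c)],[*u,T[2]],z); print(l,cen(k),round(k["score"],2),q.round(4),round(i,2))
E
```

```text
tab w 0.008657576723700804
F [-0.19825271 -2.35754744  5.75400919] at [ 0.00145235 -0.08514413]
tin 0.05056516624055735 62.842469215393066
0.0506841977101477
tab w 0.008288954357111977
F [-0.81379597  0.75191678  6.08330496] at [ 0.00135016 -0.0104692 ]
72.9167
rail1 (45.15, 216.65) 0.96 [ 0.4791  0.306  -0.0105] 0.94
bracket1 (595.3, 162.95) 0.79 [ 0.6045 -0.289   4.7632] 0.95
bracket1 (41.9, 95.45) 0.77 [ 0.6102  0.2909 -1.4933] 0.93
bracket1 (442.85, 195.55) 0.72 [ 0.551  -0.1251  6.3493] 0.93
bracket1 (577.5999999999999, 270.85) 0.56 [ 0.475  -0.2937  2.0889] 0.94
bracket1 (635.95, 213.6) 0.54 [ 0.5517 -0.37    1.2333] 0.87
```

View pics/w5.png

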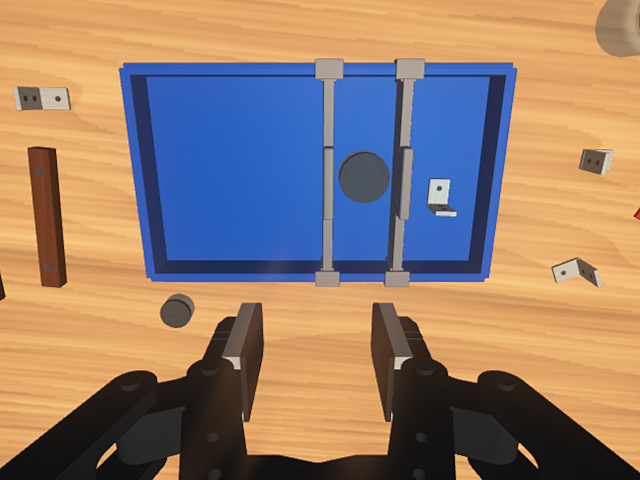

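The dividers and tin are now in place: plates at (328,180) and (403,180), tin between them at (364,177). Next is the rails, each re-detected by the wrist camera just before it is picked.

```bash
cat >> h.py <<'E'
def pick_place(l,xy,thv,tx,ty,op=.044):
    go(*xy,.20,thv); best=None
    for _ in range(3):
        snapshot("wrist"); c=cal("wrist"); C=[]
        for k in silhouettes(l,"wrist"):
            u=unproj(cen(k),c,.012)
            if k["score"]>.3 and np.hypot(*(u-xy))<.06: C.append((np.hypot(*(u-xy)),k,u))
        if C: break
    _,k,u=min(C,key=lambda e:e[0])
    q,i=fit(l,[(k["pixels"],c)],[*u,0],0.); print(l,"at",q.round(4),"iou",round(i,2)); assert i>.8
    br=l[0]=="b"; cs=np.array([np.cos(q[2]),np.sin(q[2])])
    p=q[:2]+(-.0135*cs if br else 0)
    zp=(.010 if br else .0045)+DZ
    Q=down(*p,zp,q[2]+np.pi/2); Rp=Rot.from_quat(Q).as_matrix()
    # place: pick the half-turn with least last joint
    thT=T[2]+(np.pi/2 if br else 0)
    Q2=down(*w(tx,ty),.08,thT); Rq=Rot.from_quat(Q2).as_matrix()
    cs2=(Rq@Rp.T)[:2,:2]@cs   # object x axis after placing
    p2=w(tx,ty)+(-.0135*cs2 if br else 0)
    move_to([*p,.06],Q); grip(op); ms(*p,zp,.12); grip(0.0); g=current_grip_width(); print("w",round(g,4))
    assert .017<g<.03
    ms(*p,.08,.12); print("lift",round(current_grip_width(),4))
    move_straight([*p2,.08],max_speed=.2,rotation=Q2); print("carried",round(current_grip_width(),4))
    ms(*p2,zp+.0075,.1); print("F",current_wrist_force().round(1)); grip(.036); ms(*p2,.09,.15); print("t",current_time())
E
python3 - <<'E'
from h import *
c=cal("scene"); print("jar",unproj((180,285),c,.075*.5))
pick_place("rail1",np.array([.479,.306]),0,.06,.085)
pick_place("rail1",np.array([.4775,.395]),0,-.05,.085)
E
```

```text
jar [ 0.7324736  -0.28844584]
rail1 at [ 0.4788  0.3055 -0.004 ] iou 0.96
w 0.0198
lift 0.0203
carried 0.0198
F [ 1.   0.2 -0.7]
t 82.2417
rail1 at [0.4505 0.3883 0.0889] iou 0.95
w 0.0199
lift 0.02
carried 0.0204
F [-0.4  0.3 -0.1]
t 91.7
```

Run:
```python
from h import *
h=np.pi/2
pick_place("bracket1",np.array([.610,.290]),h,.072,-.132)
pick_place("bracket1",np.array([.6045,-.289]),h,.027,-.132)
pick_place("bracket1",np.array([.475,-.294]),h,-.070,-.132)
go(T[0],T[1],.30,np.pi/2+T[2]); cv2.imwrite("pics/w6.png",snapshot("wrist")[:,:,::-1]); print(current_time())
```

```text
bracket1 at [0.61   0.2904 4.8207] iou 0.9
w 0.0207
lift 0.0204
carried 0.0207
F [-0.4  0.9  1.9]
t 101.1917
bracket1 at [ 0.6054 -0.289   4.7754] iou 0.93
w 0.0204
lift 0.0204
carried 0.0206
F [-1.3  0.1  0.9]
t 109.9917
bracket1 at [ 0.4756 -0.2943  2.0956] iou 0.88
w 0.0207
lift 0.0207
carried 0.0204
F [-0.4 -0.5  0.1]
t 119.7583
120.8333
```

```bash
ls pics
```

```text
c3.png
c4.png
sc_crop.png
scene0.png
scene3.png
scene3c.png
sd_crop.png
side0.png
side3.png
side3c.png
w1.png
w1c.png
w2.png
w5.png
w6.png
```

View pics/w6.png

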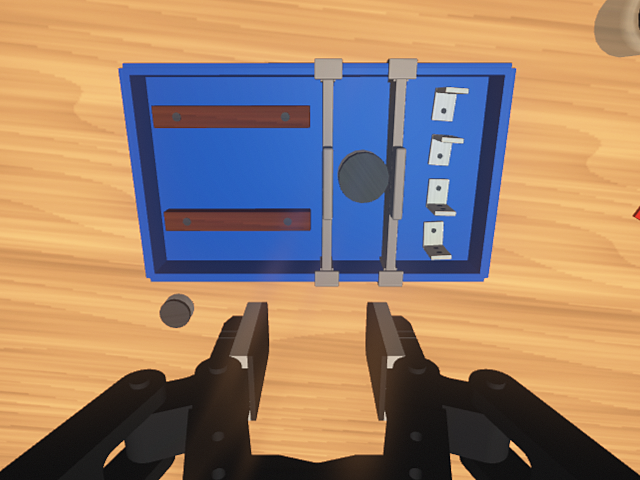

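The final view shows both rails flat in the long bay (231,116 and 238,219), the tin between the dividers (363,177), and four brackets standing in the end bay (440,100 to 437,240). The gripper is clear of everything.

```bash
python3 -c "
from plant import *
print(close_job())"
```

```text
the job is handed in; nothing more can be done
None
```

I packed the kit and handed in the job at about 121 s. Both rails lie flat in the long bay, the tin stands between the dividers, and all four brackets are in the bracket bay with bracket0 left in place; no verdict came back.

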